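# Clamp the malt canister shut and hang up its scoop

## Task

Close up the malt powder canister: push its wire clamp up over the lid until it sits fully home in the groove on top of the lid knob, and hang the scoop by the round eye of its handle on the slanted peg on the canister's front, hanging freely. Keep the canister standing about where it is and leave the mixing cup, the tumbler, the sugar bowl and the soda spoon undisturbed.

Things in the scene. Friction and masses are not known exactly. Their poses are not given: they have to be found in the camera images.
- canister: Round steel malt canister, 1.8 kg, loose on the counter, lid on. Tub 130 mm across, 186 high; black lid 135 across, edge to 199 mm, doming up to 227 mm at 16 mm from the axis; on its centre a knob 30 mm across with a groove along the canister's y, floor 260 mm high, rear lip to 271 mm. Origin: centre of the underside, z up; the -x side is the front, with the peg.
- peg: Round steel peg fixed to the canister's front, 8 mm thick, 40 mm long, ending in an 11 mm ball, slanting up and away from the tub, 35 degrees off the vertical. Origin: its root on the tub wall, 168 mm above the canister's underside, 65 mm in front of its axis; z runs along the peg from root to tip, y is the canister's y.
- peg_tip (a point): Centre of the peg's end ball.
- bail (a joint): Angle of the wire clamp, a U of 6 mm wire pivoted on both sides of the canister about an axis along its y. 0 = closed, a hard stop: the U stands straight up over the lid, cross bar in the knob's groove. It grows as the U swings forward (to the canister's -x) and down, to 1.4. Stiff pivots: it stays where left; about 1 N at the bar moves it.
- bail_bar (a point): Middle of the clamp's cross bar, 78 mm from the pivot axis. The bar runs along the canister's y and is straight for 61 mm either side of this point; the U's legs stand at 73 mm either side.
- bail_hinge (a point): Point on the clamp's pivot axis, in the middle of the canister, 185 mm above its underside.
- scoop: Steel scoop, 161 mm long, 0.09 kg, cup open upward: cup 56 mm across, 36 mm high; level flat handle 16 mm wide, 6 mm thick, its middle 32 mm high, from the cup to a round eye of 6 mm wire, 24 mm inside, 36 mm outside. Origin: centre of the cup's underside; x runs along the handle to the eye, z out of the cup's mouth.
- scoop_eye (a point): Centre of the eye, 115 mm along x from the scoop's origin and 32 mm up; the eye lies in the scoop's x-y plane.
- scoop_grip (a point): Point in the middle of the handle's thickness, 54 mm along x from the origin (61 mm from the eye's centre), a good place to grip across the handle's 16 mm width.
- mixing_cup: Ribbed steel mixing cup, open, 100 mm across the rim, 172 mm high. Origin: centre of the underside. A bystander.
- tumbler: Thick glass malt tumbler, 84 mm across, 158 mm high. Origin: centre of the underside. A bystander.
- sugar_bowl: Round ceramic sugar bowl with its lid on, 104 mm across, 108 mm high. Origin: centre of the underside. A bystander.
- soda_spoon: Slim stainless soda spoon, 203 mm long, lying on the counter along its x axis, 12 mm high at most. Origin: on the counter, about the middle of its length. A bystander.
- mixer_corner (a point): Left front corner of the underside of the fixed chrome spindle mixer, a bystander: its base, 33 mm high, reaches from here 200 mm along +x and 165 mm along -y of this point's frame; column on the back 50 mm (far x), motor head 340 to 482 mm high over the whole base.
Mind the look-alikes: they are no part of the job. Of the things that look like the scoop, the middle-sized one is meant.

How it is judged:
By the outcome, as a careful person would: the job done as asked, in the order asked, and still so for the second after the job is handed in, with the robot touching nothing.
It also fails if it takes over 54 s, if anything falls off the work surface, if the arm or the gripper's body presses on something with over 40 N, if the wrist force passes 120 N, or if a joint passes its speed limit or range.

## Robot

A 6-joint arm with a two-finger parallel gripper is mounted at the origin on the work surface. World frame = base frame: x ahead of the robot, y to its left, z up, the work surface at z = 0. Lengths are in mm, angles in rad, forces in N, time in s.
With the tool pointing down it reaches from about 300 to 775 mm from the base axis. Payload 14.6 kg.
Tool frame: the origin (TCP) lies between the finger pads; the fingertips stand manip.nose_length ahead of it and the grasp point (between the pads) lies 11 mm behind it (manip.nose_length is the distance from the TCP to the fingertips, in mm); z points along the fingers, y is the line along which they close (so a half turn about z gives the same grasp; the last joint's range is limited). The gripper opens to 94 mm and grips with 3 to 60 N. Pads are 16 mm wide; open, the fingers measure 119 mm over their backs; the gripper's body (75 mm by 177 mm) begins 78 mm behind the grasp point.
Start: joints at [1.232, 0.3, 1.521, -0, 1.321, -0.067], TCP at [147.654, 529.8, 213.446] pointing down, gripper open.
Joint ranges: [-3.03, 3.03], [-0.79, 2.21], [0.23, 2.52], [-1.04, 4.18], [0, 3.07], [-2.55, 2.55]. Speed limits (rad/s): [2.22, 2.22, 2.57, 3.14, 3.14, 3.14].

## Interface

Orientations are given as [roll, pitch, yaw] about the fixed x, y, z axes, in that order (R = Rz(yaw) Ry(pitch) Rx(roll)).
In Python, from cell import manip, cams, job gives the robot as it stands.
- The arm moves only by the tool jog_arm, never from a script. Its argument "commands" is a list of rows, each an object of numbers: "dx", "dy", "dz": the shift along the tool's x, y, z each as a share of 40 mm, from -1 to 1; "ax", "ay", "az": the turn, a rotation vector about the tool's x, y, z each as a share of 10 degrees, from -1 to 1; "gripper": the closure, from 0 (fully open) to 1 (shut). A call has 1 to 10 rows; each row shifts and turns the commanded pose from where the row before left it, along the tool's axes as they then stand; what a row does not reach is not made up. A row lasts 1/8 s, in which the tool goes at most 62.5 mm and 10.7 degrees, less where a joint would pass 70% of its speed; a pose out of reach is approached as far as the arm can. A call with a number of a shift or a turn outside -1 to 1 is refused whole. A call with a gripper value outside its range is refused whole. The fingers move at their own pace and stop on an object; "squeeze" is the grip in N (left out, the last holds). Time passes only in rows, so rows that do not move let the fingers close. It gives the time, the measured TCP pose, the force, the opening and the grip force at its end, in the units of the state.
- manip.read_state(): the state, without advancing time (a new reading comes with each control period).
- cams.camera(name): name is "scene" or "top" or "wrist"; returns a dict with "image" (480x640x3 uint8, red, green, blue), "fx", "fy", "cx", "cy" (pixels), "dist_coeffs" ([k1, k2, p1, p2, k3] as OpenCV has them; the pictures are not rectified), "world_to_cam" (4x4, takes a point from world to camera coordinates). Camera axes: x right, y down, z forward; pixel columns grow to the right and rows downward; lengths in mm; the calibration is good to about 2 mm. A picture is of the moment at which its call begins. There is no depth.
- job.sign_off(): hands the job in; it is judged then, once.
The state is a dict: "clock": time; "joints": joint angles; "qd": joint speeds; "effort": joint torques, N m; "eef_pos": TCP position; "eef_rot": TCP orientation; "wrist_force": force on the tool from outside, world axes, zero at the start; "moment": the same for the moment, N m; "finger_gap": finger opening in mm; "finger_force": force on a finger pad.
Only numpy, scipy, OpenCV 4.12 (cv2) and the standard library are available. Lean on these libraries where they do the work, as an engineer would, in place of code of your own. Each camera call takes 0.05 s, during which the arm holds its last target. There are 200 camera calls.

## Working session

There is one attempt and no reset: what is moved stays moved. The work goes in short steps, Python scripts to look and compute and a tool call to move; the robot and the scene stay as the last step left them, time stands still between calls to the robot, and variables do not carry over. Pictures are saved under pics/ and viewed, at most 11 in all, crops included, and the job is handed in when it is done.

Besides the shell and the picture viewer there is one more tool, called after ">>>" as name(argument=value, ...) on one line, values as JSON. jog_arm: Moves the arm, as the interface text tells. Shift numbers are shares of 40 mm and turn numbers shares of 10 degrees, none past 1 either way. Its arguments: {"type":"object","properties":{"commands":{"type":"array"},"squeeze":{"type":"number"}},"required":["commands"]}

```bash
mkdir -p pics; ls
python3 - <<'E'
from cell import manip,cams
import cv2,numpy as np,pickle
s=manip.read_state();print(s, manip.nose_length)
d={}
for n in("scene","top","wrist"):
    c=cams.camera(n);d[n]=c;cv2.imwrite(f"pics/{n}0.png",c["image"][:,:,::-1]);print(n,c["fx"],c["fy"],c["dist_coeffs"],np.round(c["world_to_cam"],3).tolist())
pickle.dump(d,open("c0.pkl","wb"))
E
```

```text
pics
{'clock': 0.0, 'joints': array([ 1.23239539e+00,  3.00503886e-01,  1.52158341e+00, -1.92712061e-05,
        1.32069431e+00, -6.66120039e-02]), 'qd': array([ 1.07003369e-03, -4.89632191e-05, -6.09963299e-04, -1.74003812e-04,
       -3.90767581e-04, -1.67372224e-03]), 'effort': array([ 6.50967522e-04, -5.31794250e+01, -3.52739525e+01,  7.08467234e-02,
        2.42924545e-02, -8.16665647e-05]), 'eef_pos': array([147.57973483, 529.56671392, 212.86735742]), 'eef_rot': array([-3.14040510e+00, -6.05150568e-05,  2.86980847e+00]), 'wrist_force': array([-0.19104324,  0.74244795, -0.4755342 ]), 'moment': array([-0.02605787, -0.01534155, -0.01430395]), 'finger_force': 0.0, 'finger_gap': 94.18049718850327} 8.0
scene 548.3179477245684 548.3179477245684 [-0.17292661  0.          0.          0.          0.        ] [[-0.408, 0.913, -0.011, 217.148], [0.682, 0.297, -0.669, -240.779], [-0.607, -0.28, -0.743, 1564.827], [0.0, 0.0, 0.0, 1.0]]
top 460.0708712520573 460.0708712520573 [-0.02892085  0.          0.          0.          0.        ] [[-0.021, -1.0, -0.023, -1.639], [-0.995, 0.023, -0.096, 500.287], [0.096, 0.021, -0.995, 1068.759], [0.0, 0.0, 0.0, 1.0]]
wrist 353.83861941933014 353.83861941933014 [-0.00588917  0.          0.          0.          0.        ] [[0.269, 0.963, -0.001, -549.347], [0.925, -0.258, 0.278, -29.187], [0.267, -0.076, -0.961, 392.697], [0.0, 0.0, 0.0, 1.0]]
```

View pics/scene0.png

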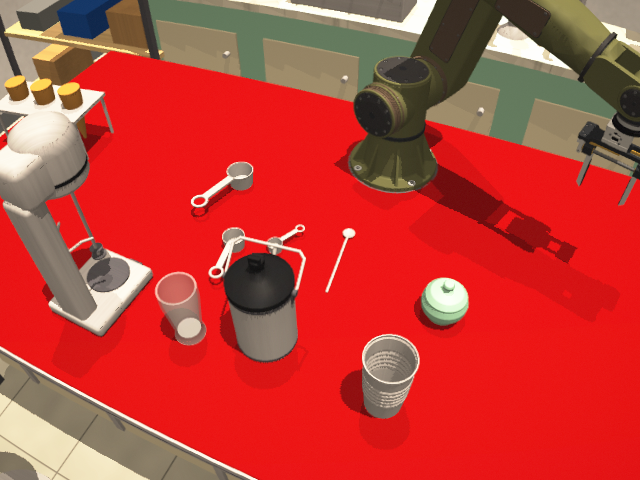

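View pics/top0.png

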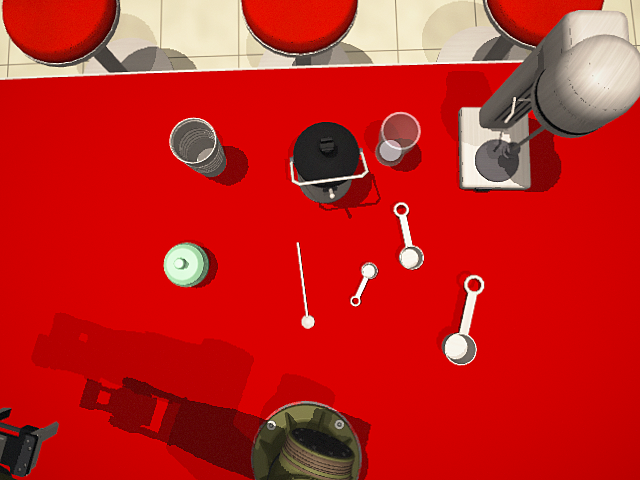

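The scene view shows the canister at (262,310) with its clamp leaning toward the robot, and the middle scoop at (233,238) to its eye (215,274). In the top view the knob is at (327,146), the clamp bar near (330,183), the peg ball near (331,196), and the middle scoop runs from its cup at (411,258) to its eye at (401,210).

```bash
cat > h.py <<'E'
import cv2,numpy as np
def ray(c,uv):
    K=np.array([[c["fx"],0,c["cx"]],[0,c["fy"],c["cy"]],[0,0,1]])
    p=cv2.undistortPoints(np.array([[uv]],float),K,np.array(c["dist_coeffs"]))[0,0]
    T=np.array(c["world_to_cam"]);R=T[:3,:3]
    d=R.T@np.array([p[0],p[1],1]);return -R.T@T[:3,3],d/np.linalg.norm(d)
def plane(c,uv,z):
    o,d=ray(c,uv);return o+d*(z-o[2])/d[2]
def tri(*cu):
    A=np.zeros((3,3));b=np.zeros(3);L=[]
    for c,uv in cu:
        o,d=ray(c,uv);P=np.eye(3)-np.outer(d,d);A+=P;b+=P@o;L.append((P,o))
    x=np.linalg.solve(A,b);return x,[round(float(np.linalg.norm(P@(x-o))),1) for P,o in L]
def proj(c,X):
    T=np.array(c["world_to_cam"]);K=np.array([[c["fx"],0,c["cx"]],[0,c["fy"],c["cy"]],[0,0,1]])
    return cv2.projectPoints(np.array(X,float).reshape(-1,1,3),cv2.Rodrigues(T[:3,:3])[0],T[:3,3],K,np.array(c["dist_coeffs"]))[0][:,0]
E
python3 - <<'E'
import pickle,cv2,numpy as np
d=pickle.load(open("c0.pkl","rb"))
def crop(n,x,y,w,h,s):
    return cv2.resize(d[n]["image"][y:y+h,x:x+w,::-1],None,fx=s,fy=s,interpolation=cv2.INTER_CUBIC)
a=crop("top",280,110,150,170,3.5)[:590,:400*1+125]
b=crop("scene",200,215,110,150,4)
cv2.imwrite("pics/t1.png",crop("top",280,110,160,120,5));cv2.imwrite("pics/s1.png",crop("scene",195,215,133,100,6))
E
```

```text
(no output)
```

View pics/t1.png

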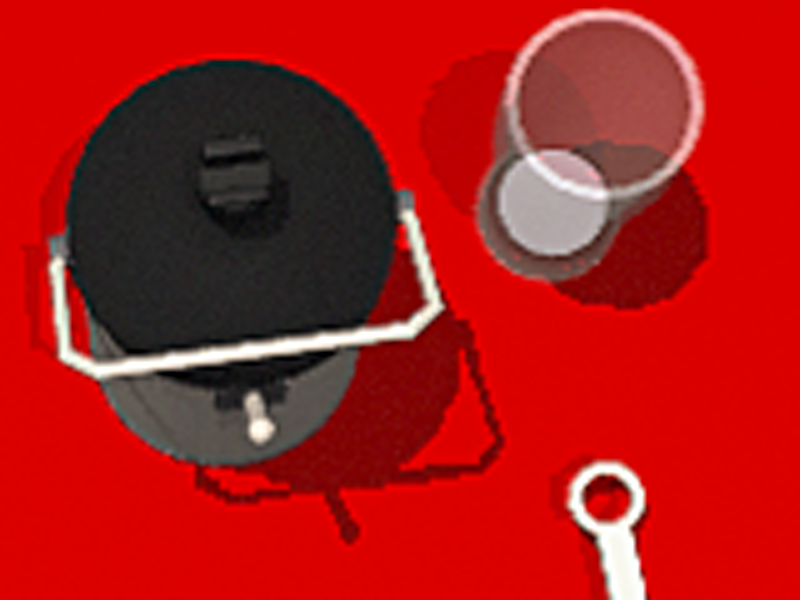

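View pics/s1.png

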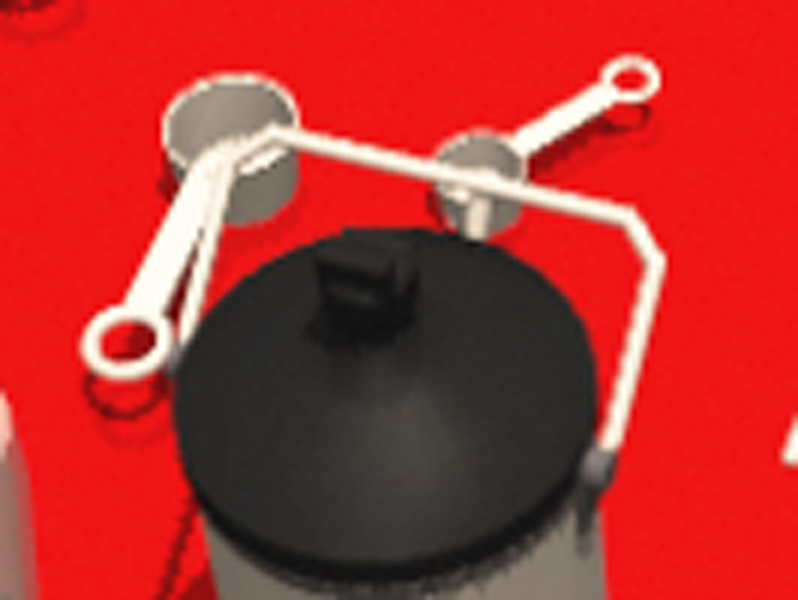

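The top crop shows the bar running from (97,369) to (410,330), the pivots at (58,245) and (405,205), the peg ball at (261,430) and the scoop eye at (606,497). The scene crop shows the same bar ends at (630,215) and (278,133), the pivots at (598,462) and (180,355), the ball hidden near (475,185) and the eye at (127,342).

Run:
```python
import pickle,cv2,numpy as np
from h import *
d=pickle.load(open("c0.pkl","rb"));t,s=d["top"],d["scene"]
T=lambda x,y:(t,(280+x/5-.4,110+y/5-.4)); S=lambda x,y:(s,(195+x/6-.4,215+y/6-.4))
P={}
for n,a,b in [("barL",(97,369),(630,215)),("barR",(410,330),(278,133)),("pivL",(58,245),(598,462)),("pivR",(405,205),(180,355)),("ball",(261,430),(475,185)),("eye",(606,497),(127,342)),("knob",(234,180),(362,265))]:
    P[n],e=tri(T(*a),S(*b));print(n,P[n].round(1),e)
print("ball|z", plane(*T(261,430),168+40*np.cos(.611)).round(1))
im=t["image"].astype(int);m=((im.max(2)<70)).astype(np.uint8);m[:,:285]=0;m[:,375:]=0;m[:110]=0;m[190:]=0
c=max(cv2.findContours(m,0,2)[0],key=cv2.contourArea);(x,y),r=cv2.minEnclosingCircle(c);print("lid",x,y,r,plane(t,(x,y),197).round(1))
v=P["barL"]-P["barR"];print("bar yaw y-axis",np.degrees(np.arctan2(-v[0],v[1])),np.linalg.norm(v))
v=P["pivL"]-P["pivR"];print("piv yaw",np.degrees(np.arctan2(-v[0],v[1])),np.linalg.norm(v),(P["pivL"]+P["pivR"])/2)
# scoop mask
for n,c0,box in(("top",t,(385,425,200,275)),("scene",s,(205,245,225,282))):
    im=c0["image"].astype(int);m=(im[:,:,1]>90).astype(np.uint8);q=np.zeros_like(m);q[box[2]:box[3],box[0]:box[1]]=1;m*=q
    c=max(cv2.findContours(m,0,2)[0],key=cv2.contourArea);print(n,cv2.boundingRect(c),cv2.contourArea(c))
    for y in range(box[2],box[3],4):
        xs=np.where(m[y])[0]
        if len(xs):print(y,xs.min(),xs.max(),len(xs),end=" | ")
    print()
```

```text
barL [596.4  -4.  234. ] [1.2, 1.2]
barR [ 608.6 -125.1  232.2] [2.2, 2.2]
pivL [658.6  12.6 190.3] [1.3, 1.3]
pivR [ 672.3 -130.3  187.8] [1.2, 1.2]
ball [577.9 -69.3 200.3] [0.1, 0.1]
eye [ 574.7 -236.2   33.3] [1.5, 1.5]
knob [663.8 -59.5 256. ] [0.1, 0.1]
ball|z [577.9 -69.3 200.8]
lid 325.9543151855469 155.2680206298828 33.63498306274414 [662.2 -59.8 197. ]
bar yaw y-axis 5.764987368297739 121.69106630541438
piv yaw 5.468413607292754 143.57984404236137 [665.46902804 -58.84209619 189.00928907]
top (393, 202, 31, 68) 814.0
204 396 406 11 | 208 394 408 6 | 212 394 408 8 | 216 398 406 9 | 220 400 406 7 | 224 401 407 7 | 228 401 408 8 | 232 402 409 8 | 236 403 410 8 | 240 404 411 8 | 244 405 412 8 | 248 403 419 14 | 252 400 422 23 | 256 399 423 24 | 260 399 423 25 | 264 401 421 21 | 268 407 416 10 | 
scene (208, 227, 37, 52) 790.5
229 227 241 15 | 233 223 244 22 | 237 222 244 23 | 241 223 243 21 | 245 225 243 19 | 249 223 241 19 | 253 221 231 11 | 257 219 230 11 | 261 217 229 11 | 265 215 228 12 | 269 209 227 12 | 273 208 224 9 | 277 211 219 9 |
```

>>> jog_arm(commands=[{"az": -0.71, "dz": -0.3, "gripper": 0.36}, {"az": -0.71, "dz": -0.3, "gripper": 0.36}, {"az": -0.71, "dz": -0.3, "gripper": 0.36}, {"dx": -0.55, "dy": -0.99, "gripper": 0.36}, {"dx": -0.55, "dy": -0.99, "gripper": 0.36}, {"dx": -0.55, "dy": -0.99, "gripper": 0.36}, {"dx": -0.55, "dy": -0.99, "gripper": 0.36}, {"dx": -0.55, "dy": -0.99, "gripper": 0.36}, {"dx": -0.55, "dy": -0.99, "gripper": 0.36}, {"dx": -0.55, "dy": -0.99, "gripper": 0.36}], squeeze=20)

```text
schema error: expected keys dx, dy, dz, ax, ay, az, gripper
```

>>> jog_arm(commands=[{"dx": -0.55, "dy": -0.99}, {"dx": -0.55, "dy": -0.99}, {"dx": -0.55, "dy": -0.99}, {"dx": -0.55, "dy": -0.99}, {"dx": -0.55, "dy": -0.99}, {"dx": -0.55, "dy": -0.99}, {"dx": -0.5, "dy": -0.99}, {"dx": -0.3, "dy": -0.5}])

```text
schema error: expected keys dx, dy, dz, ax, ay, az, gripper
```

All keys are needed in each row.

>>> jog_arm(commands=[{"dx": 0, "dy": 0, "dz": -0.3, "ax": 0, "ay": 0, "az": -0.71, "gripper": 0.36}, {"dx": 0, "dy": 0, "dz": -0.3, "ax": 0, "ay": 0, "az": -0.71, "gripper": 0.36}, {"dx": 0, "dy": 0, "dz": -0.3, "ax": 0, "ay": 0, "az": -0.71, "gripper": 0.36}, {"dx": -0.55, "dy": -0.99, "dz": 0, "ax": 0, "ay": 0, "az": 0, "gripper": 0.36}, {"dx": -0.55, "dy": -0.99, "dz": 0, "ax": 0, "ay": 0, "az": 0, "gripper": 0.36}, {"dx": -0.55, "dy": -0.99, "dz": 0, "ax": 0, "ay": 0, "az": 0, "gripper": 0.36}, {"dx": -0.55, "dy": -0.99, "dz": 0, "ax": 0, "ay": 0, "az": 0, "gripper": 0.36}, {"dx": -0.55, "dy": -0.99, "dz": 0, "ax": 0, "ay": 0, "az": 0, "gripper": 0.36}, {"dx": -0.55, "dy": -0.99, "dz": 0, "ax": 0, "ay": 0, "az": 0, "gripper": 0.36}, {"dx": -0.55, "dy": -0.99, "dz": 0, "ax": 0, "ay": 0, "az": 0, "gripper": 0.36}], squeeze=20)

```text
clock: 1.4
eef_pos: [329.1, 268.0, 249.4]
eef_rot: [-3.142, 0.0, -3.041]
wrist_force: [0.4, 0.2, -0.4]
finger_gap: 60.0
finger_force: 0.0
```

>>> jog_arm(commands=[{"dx": -0.55, "dy": -0.99, "dz": 0, "ax": 0, "ay": 0, "az": 0, "gripper": 0.36}, {"dx": -0.55, "dy": -0.99, "dz": 0, "ax": 0, "ay": 0, "az": 0, "gripper": 0.36}, {"dx": -0.55, "dy": -0.99, "dz": 0, "ax": 0, "ay": 0, "az": 0, "gripper": 0.36}, {"dx": -0.55, "dy": -0.99, "dz": 0, "ax": 0, "ay": 0, "az": 0, "gripper": 0.36}, {"dx": -0.55, "dy": -0.99, "dz": 0, "ax": 0, "ay": 0, "az": 0, "gripper": 0.36}, {"dx": -0.55, "dy": -0.99, "dz": 0, "ax": 0, "ay": 0, "az": 0, "gripper": 0.36}, {"dx": -0.55, "dy": -0.99, "dz": 0, "ax": 0, "ay": 0, "az": 0, "gripper": 0.36}, {"dx": -0.55, "dy": -0.99, "dz": 0, "ax": 0, "ay": 0, "az": 0, "gripper": 0.36}, {"dx": -0.55, "dy": -0.99, "dz": 0, "ax": 0, "ay": 0, "az": 0, "gripper": 0.36}, {"dx": 0, "dy": 0, "dz": 0.45, "ax": 0, "ay": 0, "az": 0, "gripper": 0.36}])

```text
clock: 2.65
eef_pos: [562.3, -67.8, 231.2]
eef_rot: [-3.141, 0.001, -3.044]
wrist_force: [0.8, -0.3, -0.5]
finger_gap: 60.0
finger_force: 0.0
```

Run:
```python
from cell import manip,cams
import cv2,numpy as np,pickle
print(manip.read_state()["eef_pos"])
d={n:cams.camera(n) for n in("scene","wrist")};pickle.dump(d,open("c1.pkl","wb"))
a=cv2.resize(d["scene"]["image"][190:340,160:360,::-1],(800,600),interpolation=2)
cv2.imwrite("pics/s2.png",cv2.resize(a,(400,300)))
cv2.imwrite("pics/c2.png",np.hstack([cv2.resize(a,(400,300)),cv2.resize(d["wrist"]["image"][:,:,::-1],(400,300))]))
```

```text
[562.29835972 -67.84021124 231.24469314]
```

View pics/c2.png

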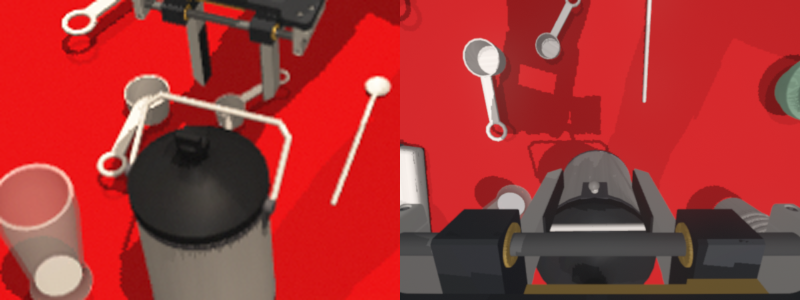

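Scene crop: the open fingers, at (200,60) and (270,70), stand ahead of the bar, which runs from (160,95) to (290,125). In the wrist picture the peg (595,185) and the bar lie between the fingers, so I push now.

>>> jog_arm(commands=[{"dx": -0.4, "dy": 0, "dz": 0, "ax": 0, "ay": 0, "az": 0, "gripper": 0.36}, {"dx": -0.3, "dy": 0, "dz": 0, "ax": 0, "ay": 0, "az": 0, "gripper": 0.36}, {"dx": -0.25, "dy": 0, "dz": -0.1, "ax": 0, "ay": 0, "az": 0, "gripper": 0.36}, {"dx": -0.25, "dy": 0, "dz": -0.1, "ax": 0, "ay": 0, "az": 0, "gripper": 0.36}, {"dx": -0.25, "dy": 0, "dz": -0.1, "ax": 0, "ay": 0, "az": 0, "gripper": 0.36}, {"dx": -0.25, "dy": 0, "dz": -0.1, "ax": 0, "ay": 0, "az": 0, "gripper": 0.36}, {"dx": -0.2, "dy": 0, "dz": -0.1, "ax": 0, "ay": 0, "az": 0, "gripper": 0.36}, {"dx": -0.1, "dy": 0, "dz": 0, "ax": 0, "ay": 0, "az": 0, "gripper": 0.36}])

```text
clock: 3.75
eef_pos: [641.1, -57.4, 251.9]
eef_rot: [-3.141, 0.0, -3.041]
wrist_force: [-3.6, -0.4, 2.4]
finger_gap: 60.1
finger_force: 1.5
```

>>> jog_arm(commands=[{"dx": -0.1, "dy": 0, "dz": 0, "ax": 0, "ay": 0, "az": 0, "gripper": 0.36}, {"dx": -0.08, "dy": 0, "dz": 0, "ax": 0, "ay": 0, "az": 0, "gripper": 0.36}])

```text
clock: 4.0
eef_pos: [648.0, -56.8, 251.3]
eef_rot: [3.142, -0.0, -3.042]
wrist_force: [-2.2, 0.2, 2.0]
finger_gap: 60.0
finger_force: 1.3
```

Run:
```python
from cell import manip,cams
import cv2,numpy as np,pickle
print(manip.read_state()["eef_pos"],manip.read_state()["wrist_force"])
d={n:cams.camera(n) for n in("scene","wrist","top")};pickle.dump(d,open("c2.pkl","wb"))
a=cv2.resize(d["scene"]["image"][200:320,190:350,::-1],(800,600),interpolation=2)
cv2.imwrite("pics/c3.png",a)
```

```text
[647.99147522 -56.76687276 251.34387771] [-2.19142964  0.19843179  2.00306931]
```

View pics/c3.png

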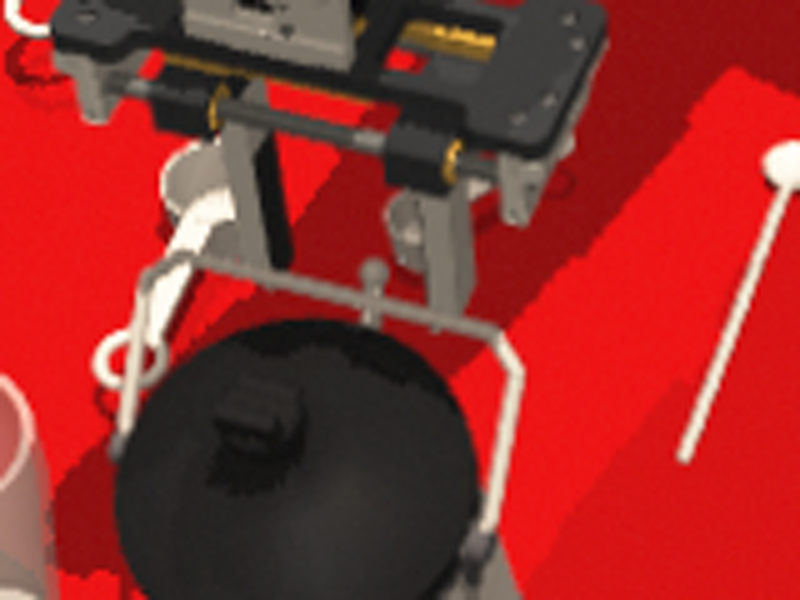

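Scene crop: the canister has slid back. Its lid centre is now near (295,450), while the bar from (190,260) to (497,333) has hardly swung. I check how far it moved from the pivots (478,545) and (118,445).

Run:
```python
import pickle
from h import *
d=pickle.load(open("c2.pkl","rb"));s,t=d["scene"],d["top"]
d0=pickle.load(open("c0.pkl","rb"))
S=lambda x,y:(190+x/5-.4,200+y/5-.4)
pl=plane(s,S(478,545),189);pr=plane(s,S(118,445),189);c=(pl+pr)/2;v=pl-pr
print("piv",pl.round(1),pr.round(1),c.round(1),"yaw",np.degrees(np.arctan2(-v[0],v[1])))
y=v/np.linalg.norm(v)
for n,p,o in(("barL",(497,333),61),("barR",(190,260),-61)):
    r0,dd=ray(s,S(*p));k=(o-(r0-c)@y)/(dd@y);print(n,(r0+k*dd).round(1))
# check same method on first picture
S=lambda x,y:(195+x/6-.4,215+y/6-.4)
pl=plane(s,S(598,462),189);pr=plane(s,S(180,355),189);c=(pl+pr)/2;v=pl-pr;y=v/np.linalg.norm(v);print("was",c.round(1),np.degrees(np.arctan2(-v[0],v[1])))
for n,p,o in(("barL",(630,215),61),("barR",(278,133),-61)):
    r0,dd=ray(s,S(*p));k=(o-(r0-c)@y)/(dd@y);print(n,(r0+k*dd).round(1))
im=t["image"][110:210,270:390,::-1];cv2.imwrite("pics/t3.png",cv2.resize(im,None,fx=6,fy=6,interpolation=2))
```

```text
piv [699.1  15.  189. ] [ 712.9 -130.   189. ] [706.  -57.5 189. ] yaw 5.467020820368971
barL [642.   -2.4 238.6]
barR [ 656.5 -123.5  238.9]
was [665.1 -57.5 189. ] 6.218230314751487
barL [594.   -3.9 231.5]
barR [ 604.4 -125.5  227.6]
```

Run:
```python
import pickle
from h import *
w=pickle.load(open("c2.pkl","rb"))["wrist"]
print(proj(w,[[664,-59,185],[664,-59,263],[600,-65,233]]))
cv2.imwrite("pics/w3.png",cv2.resize(w["image"][160:480,120:520,::-1],(800,600)))
```

```text
[[311.56198647 270.93941729]
 [309.62005892 328.45496541]
 [310.68323984 193.64824539]]
```

View pics/w3.png

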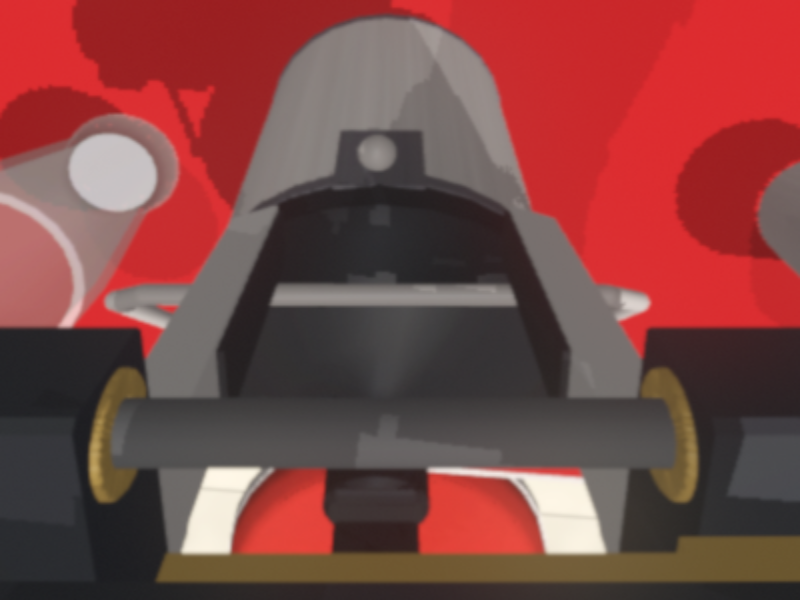

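Wrist crop: the bar at (390,295) lies ahead of the fingers, the peg ball is at (377,152) and the knob shows at (375,510). The canister slid about 41 mm. I grip the knob, drag the canister back, and then close the clamp by gripping the bar itself.

>>> jog_arm(commands=[{"dx": 0.2, "dy": 0, "dz": -0.4, "ax": 0, "ay": 0, "az": 0, "gripper": 0.36}, {"dx": 0, "dy": 0, "dz": -1, "ax": 0, "ay": 0, "az": 0, "gripper": 0.36}, {"dx": -0.8, "dy": -0.1, "dz": 0, "ax": 0, "ay": 0, "az": 0, "gripper": 0.36}, {"dx": -0.8, "dy": -0.1, "dz": 0, "ax": 0, "ay": 0, "az": 0, "gripper": 0.36}, {"dx": 0, "dy": 0, "dz": 0.6, "ax": 0, "ay": 0, "az": 0, "gripper": 0.36}, {"dx": 0, "dy": 0, "dz": 0.6, "ax": 0, "ay": 0, "az": 0, "gripper": 0.36}, {"dx": 0, "dy": 0, "dz": 0.3, "ax": 0, "ay": 0, "az": 0, "gripper": 0.36}, {"dx": 0, "dy": 0, "dz": 0, "ax": 0, "ay": 0, "az": 0, "gripper": 0.36}])

```text
clock: 5.15
eef_pos: [704.2, -59.2, 247.8]
eef_rot: [3.142, -0.0, -3.042]
wrist_force: [0.1, 0.1, 0.4]
finger_gap: 60.1
finger_force: 0.0
```

>>> jog_arm(commands=[{"dx": 0, "dy": 0, "dz": 0.12, "ax": 0, "ay": 0, "az": 0, "gripper": 0.55}, {"dx": 0, "dy": 0, "dz": 0, "ax": 0, "ay": 0, "az": 0, "gripper": 1}, {"dx": 0, "dy": 0, "dz": 0, "ax": 0, "ay": 0, "az": 0, "gripper": 1}, {"dx": 0, "dy": 0, "dz": 0, "ax": 0, "ay": 0, "az": 0, "gripper": 1}], squeeze=25)

```text
clock: 5.65
eef_pos: [704.5, -59.2, 242.9]
eef_rot: [-3.141, 0.0, -3.042]
wrist_force: [-0.6, 1.0, -0.7]
finger_gap: 23.8
finger_force: 0.0
```

>>> jog_arm(commands=[{"dx": 0, "dy": 0, "dz": 0, "ax": 0, "ay": 0, "az": 0, "gripper": 1}, {"dx": 0, "dy": 0, "dz": 0, "ax": 0, "ay": 0, "az": 0, "gripper": 1}])

```text
clock: 5.9
eef_pos: [704.4, -59.2, 242.7]
eef_rot: [-3.142, 0.0, -3.042]
wrist_force: [0.4, -0.3, 0.2]
finger_gap: 3.7
finger_force: 0.0
```

Run:
```python
from cell import manip,cams
import pickle
from h import *
d={n:cams.camera(n) for n in("scene","wrist","top")};pickle.dump(d,open("c3.pkl","wb"))
a=cv2.resize(d["scene"]["image"][200:350,190:340,::-1],(400,400),interpolation=2)
b=cv2.resize(d["top"]["image"][80:230,250:400,::-1],(400,400),interpolation=2)
cv2.imwrite("pics/c4.png",np.hstack([a,b]))
```

```text
(no output)
```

View pics/c4.png

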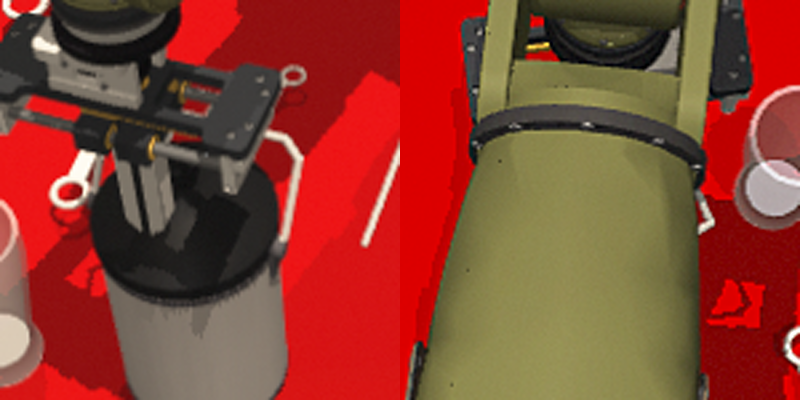

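Left half (scene): the canister is back in its starting place, with the pivot at crop (280,243), which is pixel (295,291) as at the start. So it had only tipped and settled back, and the closed fingers are behind the knob. I back off and measure again.

>>> jog_arm(commands=[{"dx": 0, "dy": 0, "dz": -1, "ax": 0, "ay": 0, "az": 0, "gripper": 1}, {"dx": 0, "dy": 0, "dz": -0.8, "ax": 0, "ay": 0, "az": 0, "gripper": 0.36}, {"dx": 0.9, "dy": 0, "dz": 0, "ax": 0, "ay": 0, "az": 0, "gripper": 0.36}, {"dx": 0.9, "dy": 0, "dz": 0, "ax": 0, "ay": 0, "az": 0, "gripper": 0.36}, {"dx": 0.9, "dy": 0, "dz": 0, "ax": 0, "ay": 0, "az": 0, "gripper": 0.36}, {"dx": 1, "dy": 0.1, "dz": 0, "ax": 0, "ay": 0, "az": 0, "gripper": 0.36}, {"dx": 0, "dy": 0, "dz": 0, "ax": 0, "ay": 0, "az": 0, "gripper": 0.36}])

```text
clock: 6.92
eef_pos: [555.2, -70.0, 315.7]
eef_rot: [-3.141, 0.001, -3.042]
wrist_force: [0.1, 0.2, 0.7]
finger_gap: 57.0
finger_force: 0.0
```

Run:
```python
from cell import manip,cams
import pickle
from h import *
s=manip.read_state();print(s["eef_pos"],s["joints"].round(2))
d={n:cams.camera(n) for n in("scene","wrist","top")};pickle.dump(d,open("c4.pkl","wb"))
a=cv2.resize(d["scene"]["image"][215:315,195:328,::-1],(532,400),interpolation=2)
w=cv2.resize(d["wrist"]["image"][:,:,::-1],(800,600))
b=np.zeros((600,800,3),np.uint8);b[:399,:532]=a[:399]
cv2.imwrite("pics/c5.png",a);cv2.imwrite("pics/w5.png",w)
```

```text
[555.24302158 -70.01153693 315.73375374] [-0.19  0.27  1.33 -0.    1.54 -1.86]
```

View pics/c5.png

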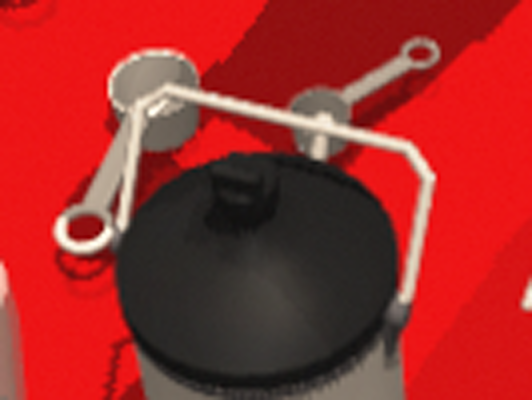

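The scene crop shows the canister unmoved. The bar ends are at (408,147) and (172,92), and the pivots at (398,308) and (120,238).

Run:
```python
import pickle
from h import *
d=pickle.load(open("c4.pkl","rb"));s=d["scene"]
S=lambda x,y:(195+x/4-.4,215+y/4-.4)
pl=plane(s,S(398,308),189);pr=plane(s,S(120,238),189);c=(pl+pr)/2;v=pl-pr;y=v/np.linalg.norm(v)
print(c.round(1),np.degrees(np.arctan2(-v[0],v[1])))
for p,o in(((408,147),61),((172,92),-61)):
    r0,dd=ray(s,S(*p));k=(o-(r0-c)@y)/(dd@y);print((r0+k*dd).round(1))
d=pickle.load(open("c0.pkl","rb"));t=d["top"];w=d["scene"]
im=t["image"].astype(int);m=(im[:,:,1]>90)
# scoop: handle midline rows 220..244 top at z=35, cup rim centre
for y in(220,232,244):
    x=np.where(m[y,385:425])[0]+385;print(plane(t,(x.mean(),y),35).round(1))
print("cup",plane(t,(411,258),30).round(1))
# scoop height of handle from wrist view + scene: done via tri eye
```

```text
[665.5 -57.5 189. ] 6.487322341429477
[608.9  -2.5 245. ]
[ 617.1 -124.4  238.2]
[ 548.7 -241.4   35. ]
[ 520.2 -246.    35. ]
[ 491.7 -251.9   35. ]
cup [ 459.1 -257.4   30. ]
```

>>> jog_arm(commands=[{"dx": 0, "dy": 0, "dz": 1, "ax": 0, "ay": 0, "az": 0, "gripper": 0.36}, {"dx": 0, "dy": 0, "dz": 1, "ax": 0, "ay": 0, "az": 0, "gripper": 0.36}, {"dx": -0.6, "dy": 0.05, "dz": 0.2, "ax": 0, "ay": 0, "az": 0, "gripper": 0.36}, {"dx": -0.4, "dy": 0, "dz": 0, "ax": 0, "ay": 0, "az": 0, "gripper": 0.36}, {"dx": -0.12, "dy": 0, "dz": 0, "ax": 0, "ay": 0, "az": 0, "gripper": 0.36}, {"dx": -0.11, "dy": 0, "dz": -0.1, "ax": 0, "ay": 0, "az": 0, "gripper": 0.36}, {"dx": -0.11, "dy": 0, "dz": -0.1, "ax": 0, "ay": 0, "az": 0, "gripper": 0.36}])

```text
clock: 7.95
eef_pos: [610.0, -62.7, 235.1]
eef_rot: [-3.141, -0.0, -3.042]
wrist_force: [-1.6, -0.1, 0.0]
finger_gap: 60.3
finger_force: 0.4
```

>>> jog_arm(commands=[{"dx": -0.1, "dy": 0, "dz": -0.08, "ax": 0, "ay": 0, "az": 0, "gripper": 0.36}, {"dx": -0.1, "dy": 0, "dz": -0.07, "ax": 0, "ay": 0, "az": 0, "gripper": 0.36}, {"dx": -0.1, "dy": 0, "dz": -0.06, "ax": 0, "ay": 0, "az": 0, "gripper": 0.36}, {"dx": -0.1, "dy": 0, "dz": -0.05, "ax": 0, "ay": 0, "az": 0, "gripper": 0.36}])

```text
clock: 8.45
eef_pos: [626.0, -61.0, 245.2]
eef_rot: [-3.142, -0.0, -3.042]
wrist_force: [-0.8, -0.2, 0.2]
finger_gap: 60.4
finger_force: 0.4
```

>>> jog_arm(commands=[{"dx": -0.1, "dy": 0, "dz": -0.04, "ax": 0, "ay": 0, "az": 0, "gripper": 0.36}, {"dx": -0.1, "dy": 0, "dz": -0.03, "ax": 0, "ay": 0, "az": 0, "gripper": 0.36}, {"dx": -0.1, "dy": 0, "dz": -0.03, "ax": 0, "ay": 0, "az": 0, "gripper": 0.36}, {"dx": -0.1, "dy": 0, "dz": -0.02, "ax": 0, "ay": 0, "az": 0, "gripper": 0.36}, {"dx": -0.1, "dy": 0, "dz": -0.02, "ax": 0, "ay": 0, "az": 0, "gripper": 0.36}])

```text
clock: 9.07
eef_pos: [646.0, -59.0, 250.7]
eef_rot: [-3.142, -0.0, -3.042]
wrist_force: [-0.5, 0.9, -1.3]
finger_gap: 60.1
finger_force: 0.4
```

>>> jog_arm(commands=[{"dx": -0.07, "dy": 0, "dz": 0, "ax": 0, "ay": 0, "az": 0, "gripper": 0.36}, {"dx": -0.07, "dy": 0, "dz": 0, "ax": 0, "ay": 0, "az": 0, "gripper": 0.36}])

```text
clock: 9.32
eef_pos: [651.5, -58.4, 250.7]
eef_rot: [-3.142, 0.0, -3.042]
wrist_force: [-0.3, -0.1, 0.4]
finger_gap: 60.4
finger_force: 0.4
```

>>> jog_arm(commands=[{"dx": -0.05, "dy": 0, "dz": 0, "ax": 0, "ay": 0, "az": 0, "gripper": 0.36}])

```text
clock: 9.45
eef_pos: [653.2, -58.3, 250.8]
eef_rot: [3.142, -0.0, -3.042]
wrist_force: [-4.2, 0.4, 3.8]
finger_gap: 60.1
finger_force: 2.0
```

>>> jog_arm(commands=[{"dx": 0, "dy": 0, "dz": 0, "ax": 0, "ay": 0, "az": 0, "gripper": 0.36}, {"dx": 0.4, "dy": 0, "dz": 0, "ax": 0, "ay": 0, "az": 0, "gripper": 0.36}, {"dx": 1, "dy": 0, "dz": -0.5, "ax": 0, "ay": 0, "az": 0, "gripper": 0.36}, {"dx": 1, "dy": 0, "dz": 0, "ax": 0, "ay": 0, "az": -0.47, "gripper": 0.36}, {"dx": 0.5, "dy": -1, "dz": 0, "ax": 0, "ay": 0, "az": 0, "gripper": 0.36}, {"dx": 0.3, "dy": -1, "dz": 0, "ax": 0, "ay": 0, "az": 0, "gripper": 0.36}, {"dx": 0, "dy": -1, "dz": 0, "ax": 0, "ay": 0, "az": 0, "gripper": 0.36}, {"dx": 0, "dy": -1, "dz": 0, "ax": 0, "ay": 0, "az": 0, "gripper": 0.36}, {"dx": 0, "dy": 0, "dz": 0, "ax": 0, "ay": 0, "az": 0, "gripper": 0.36}])

```text
clock: 10.58
eef_pos: [555.1, -233.1, 270.0]
eef_rot: [3.141, -0.0, -2.962]
wrist_force: [-0.1, 0.9, -0.2]
finger_gap: 60.4
finger_force: 0.0
```

Run:
```python
from cell import manip,cams
import pickle
from h import *
s=manip.read_state();p=s["eef_pos"];print(p,s["eef_rot"],s["joints"].round(2))
d={n:cams.camera(n) for n in("scene","top","wrist")};pickle.dump(d,open("c5.pkl","wb"))
c=np.array([664,-59,0]);R=cv2.Rodrigues(np.array([0,0,np.radians(5.7)]))[0]
q=[c+R@np.array(v,float) for v in([0,61,263],[0,-61,263],[0,61,230],[-88,0,200.8],[0,0,271])]
for n in("scene","top"):
    print(n,proj(d[n],q).round(1).tolist())
    # bright thin bar: compare closed bar line visibility: sample white pixels
    im=d[n]["image"].astype(int);u=proj(d[n],[q[0]+(q[1]-q[0])*f for f in(.1,.2,.3,.7,.8,.9)])
    for x,y in u:
        col=im[int(y)-6:int(y)+7,int(round(x))].min(1);print(round(x,1),round(y,1),"peak row",int(y)-6+int(col.argmax()),col.max(),end="; ")
    print()
# scoop position in the wrist view
w=d["wrist"];im=w["image"].astype(int);e=proj(w,[[574.7,-236.2,32],[514.7,-247.2,35],[459,-257.4,30]]);print("wrist proj",e.round(1).tolist())
cv2.imwrite("pics/w6.png",w["image"][:,:,::-1])
m=(im[:,:,1]>90).astype(np.uint8)
for k in(0,1):
    x,y=e[k].astype(int);print([ (yy,(np.where(m[yy,max(0,x-40):x+40])[0]+max(0,x-40))[[0,-1]].tolist()) for yy in range(y-24,y+25,4) if m[yy,max(0,x-40):x+40].any()])
```

```text
[ 555.12889251 -233.13193289  269.95158726] [ 3.14148495e+00 -3.00913956e-04 -2.96234998e+00] [-0.46  0.38  1.28 -0.    1.48 -2.21]
scene [[286.5, 264.4], [224.0, 248.6], [287.4, 276.1], [274.8, 245.0], [254.3, 253.4]]
280.0 262.8 peak row 263 225; 273.6 261.2 peak row 261 235; 267.3 259.6 peak row 259 235; 242.3 253.2 peak row 253 235; 236.1 251.7 peak row 252 225; 230.0 250.1 peak row 250 234; 
top [[294.2, 148.4], [358.2, 140.5], [295.0, 153.4], [331.0, 196.3], [326.3, 143.1]]
300.6 147.6 peak row 147 252; 307.0 146.8 peak row 146 255; 313.4 146.0 peak row 145 255; 339.0 142.8 peak row 142 255; 345.4 142.0 peak row 141 255; 351.8 141.3 peak row 140 255; 
wrist proj [[309.2, 218.7], [308.8, 167.0], [308.6, 114.7]]
[(194, [301, 315]), (198, [301, 315]), (202, [301, 315]), (206, [299, 317]), (210, [295, 321]), (214, [294, 322]), (218, [293, 323]), (222, [293, 322]), (226, [295, 321]), (230, [299, 317])]
[(143, [301, 316]), (147, [301, 315]), (151, [301, 315]), (155, [301, 315]), (159, [301, 315]), (163, [301, 315]), (167, [301, 315]), (171, [301, 315]), (175, [301, 315]), (179, [301, 315]), (183, [301, 315]), (187, [301, 315]), (191, [301, 315])]
```

>>> jog_arm(commands=[{"dx": 0.53, "dy": -0.08, "dz": 1, "ax": 0, "ay": 0, "az": 0, "gripper": 0.4}, {"dx": 0.53, "dy": -0.08, "dz": 1, "ax": 0, "ay": 0, "az": 0, "gripper": 0.4}, {"dx": 0, "dy": 0, "dz": 1, "ax": 0, "ay": 0, "az": 0, "gripper": 0.4}, {"dx": 0, "dy": 0, "dz": 1, "ax": 0, "ay": 0, "az": 0, "gripper": 0.4}, {"dx": 0, "dy": 0, "dz": 0.8, "ax": 0, "ay": 0, "az": 0, "gripper": 0.4}, {"dx": 0, "dy": 0, "dz": 0.6, "ax": 0, "ay": 0, "az": 0, "gripper": 0.4}, {"dx": 0, "dy": 0, "dz": 0.4, "ax": 0, "ay": 0, "az": 0, "gripper": 0.4}, {"dx": 0, "dy": 0, "dz": 0.3, "ax": 0, "ay": 0, "az": 0, "gripper": 0.4}, {"dx": 0, "dy": 0, "dz": 0, "ax": 0, "ay": 0, "az": 0, "gripper": 0.4}])

```text
clock: 11.85
eef_pos: [514.6, -244.7, 26.4]
eef_rot: [3.141, -0.0, -2.959]
wrist_force: [0.1, -0.7, -0.1]
finger_gap: 56.6
finger_force: 0.0
```

>>> jog_arm(commands=[{"dx": 0, "dy": -0.06, "dz": 0.13, "ax": 0, "ay": 0, "az": 0, "gripper": 0.6}, {"dx": 0, "dy": 0, "dz": 0, "ax": 0, "ay": 0, "az": 0, "gripper": 1}, {"dx": 0, "dy": 0, "dz": 0, "ax": 0, "ay": 0, "az": 0, "gripper": 1}, {"dx": 0, "dy": 0, "dz": 0, "ax": 0, "ay": 0, "az": 0, "gripper": 1}, {"dx": 0, "dy": 0, "dz": 0, "ax": 0, "ay": 0, "az": 0, "gripper": 1}, {"dx": 0, "dy": 0, "dz": 0, "ax": 0, "ay": 0, "az": 0, "gripper": 1}], squeeze=25)

```text
clock: 12.6
eef_pos: [515.2, -247.4, 21.6]
eef_rot: [-3.141, 0.0, -2.96]
wrist_force: [0.5, -0.6, 0.7]
finger_gap: 15.4
finger_force: 25.0
```

>>> jog_arm(commands=[{"dx": 0, "dy": 0, "dz": -0.5, "ax": 0, "ay": 0, "az": 0, "gripper": 1}, {"dx": 0, "dy": 0, "dz": -1, "ax": 0, "ay": 0, "az": 0, "gripper": 1}, {"dx": 0, "dy": 0, "dz": -1, "ax": 0, "ay": 0, "az": 0, "gripper": 1}, {"dx": 0, "dy": 0, "dz": -1, "ax": 0, "ay": 0, "az": 0, "gripper": 1}, {"dx": 0, "dy": 0, "dz": -1, "ax": 0, "ay": 0, "az": 0.47, "gripper": 1}, {"dx": 0.5, "dy": 0, "dz": -0.7, "ax": 0, "ay": -0.7, "az": 0, "gripper": 1}, {"dx": 0.5, "dy": 0, "dz": 0, "ax": 0, "ay": -0.7, "az": 0, "gripper": 1}, {"dx": 0.5, "dy": 0, "dz": 0, "ax": 0, "ay": -0.7, "az": 0, "gripper": 1}, {"dx": 0.5, "dy": 0, "dz": 0, "ax": 0, "ay": -0.7, "az": 0, "gripper": 1}, {"dx": 0, "dy": 0, "dz": 0, "ax": 0, "ay": -0.7, "az": 0, "gripper": 1}])

```text
clock: 13.85
eef_pos: [464.6, -222.0, 236.1]
eef_rot: [-3.126, 0.557, -3.097]
wrist_force: [1.7, -0.4, 0.3]
finger_gap: 15.6
finger_force: 25.0
```

Run:
```python
from cell import manip
import numpy as np
from scipy.optimize import least_squares
s=manip.read_state();print(s["eef_pos"].round(1),s["eef_rot"].round(3),s["joints"].round(4).tolist(),s["finger_gap"],s["finger_force"])
p=s["eef_pos"];j=s["joints"]
D=[(.3005,1.52158,1.32069,549.75,212.87),(.27,1.33,1.54,np.hypot(555.24,70.0),315.7),(.38,1.28,1.48,np.hypot(555.13,233.13),269.95),(j[1],j[2],j[4],np.hypot(*p[:2]),p[2])]
# r=a sin j2+b sin(j2+j3)+L sin(sum)+r0 ; z=h+a cos..+...
def f(v):
    a,b,L,h,r0=v;o=[]
    for q2,q3,q5,r,z in D:
        A,B,C=q2,q2+q3,q2+q3+q5
        o+=[r0+a*np.sin(A)+b*np.sin(B)+L*np.sin(C)-r,h+a*np.cos(A)+b*np.cos(B)+L*np.cos(C)-z]
    return o
s2=least_squares(f,[430,400,250,250,0]);print(s2.x.round(1),np.round(s2.fun,1))
```

```text
[ 464.6 -222.   236.1] [-3.126  0.557 -3.097] [-0.6954, -0.0365, 1.9433, 0.4763, 0.8519, -2.5536] 15.625247696647502 24.971182644367218
[516.6 426.2 385.2 214.2 -11.9] [ 3.6  3.7 -7.1 -1.2  2.8  0.9  0.7 -3.4]
```

>>> jog_arm(commands=[{"dx": 0, "dy": 0.9, "dz": 0, "ax": 0, "ay": 0, "az": 0, "gripper": 1}, {"dx": 0, "dy": 0.9, "dz": 0, "ax": 0, "ay": 0, "az": 0, "gripper": 1}, {"dx": 0, "dy": 0.9, "dz": 0, "ax": 0, "ay": 0, "az": 0, "gripper": 1}, {"dx": 0, "dy": 0.9, "dz": 0, "ax": 0, "ay": 0, "az": 0, "gripper": 1}, {"dx": 0, "dy": 0, "dz": 0, "ax": 0, "ay": 0, "az": 0, "gripper": 1}])

```text
clock: 14.48
eef_pos: [459.5, -76.3, 234.4]
eef_rot: [-3.125, 0.556, -3.09]
wrist_force: [0.9, -0.5, -0.8]
finger_gap: 15.2
finger_force: 25.0
```

```bash
cat > g.py <<'E'
from cell import manip
import numpy as np,sys
from scipy.spatial.transform import Rotation as Ro
s=manip.read_state();p=s["eef_pos"];R=Ro.from_euler("xyz",s["eef_rot"])
print(p.round(1),s["eef_rot"].round(3),s["joints"].round(3).tolist(),"F",s["wrist_force"].round(1))
t,sp=float(sys.argv[1]),float(sys.argv[2])   # tilt deg, eye station along peg (mm from root)
Rc=Ro.from_euler("z",5.7,degrees=True)
Rt=Rc*Ro.from_euler("y",-t,degrees=True)*Ro.from_euler("xyz",[np.pi,0,np.pi])
ball=np.array([577.2,-68.5,200.5]);u=Rc.apply([-np.sin(np.radians(35)),0,np.cos(np.radians(35))])
e=np.array([-60.5,.3,-10.5]);eye=ball+(sp-40)*u
print("eye now",(p+R.apply(e)).round(1),"station/off",(Rc.inv().apply(p+R.apply(e)-ball)).round(1))
tgt=eye-Rt.apply(e)
print("rot (shares)",(np.degrees((R.inv()*Rt).as_rotvec())/10).round(2),"tgt",tgt.round(1),"shift in final frame",(Rt.inv().apply(tgt-p)/40).round(2),"in current",(R.inv().apply(tgt-p)/40).round(2))
E
python3 g.py 38 70
```

```text
[459.5 -76.3 234.4] [-3.125  0.556 -3.09 ] [-0.353, -0.198, 2.089, 0.286, 0.747, -2.131] F [ 0.9 -0.5 -0.8]
eye now [505.3 -73.5 275.2] station/off [-72.1   2.2  74.7]
rot (shares) [-0.25 -0.62 -0.22] tgt [519.1 -74.6 179.6] shift in final frame [-0.33 -0.1   2.  ] in current [-0.54 -0.    1.95]
```

>>> jog_arm(commands=[{"dx": 0, "dy": 0, "dz": 0, "ax": -0.25, "ay": -0.62, "az": -0.22, "gripper": 1}, {"dx": -0.17, "dy": -0.05, "dz": 0.6, "ax": 0, "ay": 0, "az": 0, "gripper": 1}, {"dx": -0.16, "dy": -0.05, "dz": 0.6, "ax": 0, "ay": 0, "az": 0, "gripper": 1}, {"dx": 0, "dy": 0, "dz": 0.6, "ax": 0, "ay": 0, "az": 0, "gripper": 1}, {"dx": 0, "dy": 0, "dz": 0, "ax": 0, "ay": 0, "az": 0, "gripper": 1}])

```text
clock: 15.1
eef_pos: [514.3, -77.3, 184.2]
eef_rot: [3.141, 0.66, -3.046]
wrist_force: [0.0, -0.1, -0.5]
finger_gap: 15.5
finger_force: 25.0
```

```bash
python3 g.py 38 60
python3 - <<'E'
from cell import cams,manip
import pickle
from h import *
from scipy.spatial.transform import Rotation as Ro
d={n:cams.camera(n) for n in("scene","wrist","top")};pickle.dump(d,open("c6.pkl","wb"))
s=manip.read_state();e=s["eef_pos"]+Ro.from_euler("xyz",s["eef_rot"]).apply([-60.5,.3,-10.5])
print(proj(d["wrist"],[e,[577.2,-68.5,200.5]]).round(1),proj(d["scene"],[e,[577.2,-68.5,200.5]]).round(1))
w=d["wrist"]["image"];x,y=proj(d["wrist"],[e])[0].astype(int);sc=d["scene"]["image"];a,b=proj(d["scene"],[e])[0].astype(int)
f=lambda im,x,y,h:cv2.resize(im[max(0,y-h):y+h,max(0,x-h):x+h,::-1],(400,400),interpolation=2)
cv2.imwrite("pics/c7.png",np.hstack([f(w,x,y,80),f(sc,a,b,40)]));print(x,y,a,b)
E
```

```text
[514.3 -77.3 184.2] [ 3.141  0.66  -3.046] [-0.357, -0.016, 2.095, 0.568, 0.523, -2.443] F [ 0.  -0.1 -0.5]
eye now [555.5 -73.1 229.6] station/off [-22.1  -2.4  29.1]
rot (shares) [-0.01 -0.02 -0.02] tgt [524.8 -74.  171.4] shift in final frame [-0.01  0.06  0.42] in current [-0.01  0.06  0.42]
[[317.7 402.2]
 [321.3 356.6]] [[276.1 226.3]
 [274.2 245.2]]
317 402 276 226
```

View pics/c7.png

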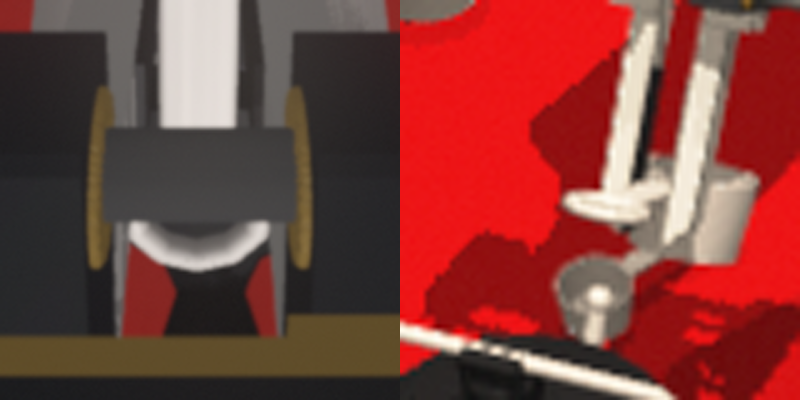

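Wrist crop: the eye arc is at (198,250) between the fingers. Scene crop: the eye at (605,205) is 18 px above the peg ball at (600,293), in line to within about 2 mm. Joint 6 is near its limit, so I turn about the peg axis to relax it.

```bash
sed -i 's/np.pi,0,np.pi\])/np.pi,0,np.pi])*Ro.from_euler("z",float(sys.argv[3]),degrees=True)/; s/-68.5/-67.3/' g.py; python3 g.py 38 66 9; python3 g.py 38 40 9 | tail -1; python3 g.py 38 27 9 | tail -1
```

```text
[514.4 -77.3 186.4] [-3.141  0.664 -3.045] [-0.357, -0.02, 2.095, 0.568, 0.524, -2.442] F [-0.1 -0.8 -0.3]
eye now [555.4 -73.1 231.9] station/off [-22.3  -3.6  31.4]
rot (shares) [-0.02  0.    0.89] tgt [521.  -63.7 176.7] shift in final frame [0.04 0.32 0.31] in current [-0.01  0.32  0.31]
rot (shares) [-0.02  0.    0.89] tgt [535.8 -62.2 155.4] shift in final frame [0.08 0.31 0.96] in current [0.03 0.33 0.96]
rot (shares) [-0.02  0.    0.89] tgt [543.2 -61.5 144.8] shift in final frame [0.09 0.31 1.29] in current [0.05 0.33 1.29]
```

>>> jog_arm(commands=[{"dx": 0, "dy": 0.16, "dz": 0, "ax": 0, "ay": 0, "az": 0.45, "gripper": 1}, {"dx": 0.04, "dy": 0.16, "dz": 0.2, "ax": 0, "ay": 0, "az": 0.45, "gripper": 1}, {"dx": 0, "dy": 0, "dz": 0, "ax": 0, "ay": 0, "az": 0, "gripper": 1}])

```text
clock: 15.62
eef_pos: [517.2, -63.6, 179.2]
eef_rot: [3.021, 0.654, 3.041]
wrist_force: [-0.0, -0.1, -1.5]
finger_gap: 15.7
finger_force: 25.0
```

```bash
python3 g.py 38 40 9;  python3 g.py 38 27 9 | tail -1
```

```text
[517.2 -63.6 179.2] [3.021 0.654 3.041] [-0.319, -0.01, 2.104, 0.555, 0.49, -2.25] F [-0.  -0.1 -1.5]
eye now [558.5 -68.7 224.4] station/off [-18.7   0.4  23.9]
rot (shares) [-0.01  0.   -0.01] tgt [535.8 -62.2 155.4] shift in final frame [-0.   -0.01  0.76] in current [-0.   -0.01  0.76]
rot (shares) [-0.01  0.   -0.01] tgt [543.2 -61.5 144.8] shift in final frame [ 0.01 -0.01  1.08] in current [ 0.01 -0.01  1.08]
```

>>> jog_arm(commands=[{"dx": 0, "dy": 0, "dz": 0.25, "ax": 0, "ay": 0, "az": 0, "gripper": 1}, {"dx": 0, "dy": 0, "dz": 0.25, "ax": 0, "ay": 0, "az": 0, "gripper": 1}, {"dx": 0, "dy": 0, "dz": 0.2, "ax": 0, "ay": 0, "az": 0, "gripper": 1}, {"dx": 0, "dy": 0, "dz": 0.2, "ax": 0, "ay": 0, "az": 0, "gripper": 1}])

```text
clock: 16.12
eef_pos: [539.7, -61.5, 149.7]
eef_rot: [3.021, 0.653, 3.04]
wrist_force: [-0.3, 0.0, -0.7]
finger_gap: 15.4
finger_force: 25.0
```

```bash
python3 g.py 38 27 9
python3 - <<'E'
from cell import cams,manip
import pickle
from h import *
d={n:cams.camera(n) for n in("scene","wrist","top")};pickle.dump(d,open("c7.pkl","wb"))
im=d["scene"]["image"]
for y in range(232,262,2): print(y,im[y,262:290].min(1).tolist())
E
```

```text
[539.7 -61.5 149.7] [3.021 0.653 3.04 ] [-0.295, 0.092, 2.08, 0.621, 0.415, -2.308] F [-0.3  0.  -0.7]
eye now [581.1 -66.7 194.7] station/off [ 3.9  0.2 -5.8]
rot (shares) [-0.01 -0.   -0.01] tgt [543.2 -61.5 144.8] shift in final frame [ 0.01 -0.01  0.15] in current [ 0.   -0.01  0.15]
232 [20, 20, 22, 18, 20, 19, 21, 22, 22, 17, 17, 18, 15, 13, 15, 17, 14, 16, 89, 174, 205, 204, 203, 174, 60, 29, 29, 62]
234 [20, 21, 22, 19, 21, 19, 19, 21, 19, 19, 18, 16, 17, 15, 16, 17, 14, 13, 133, 225, 214, 214, 206, 156, 38, 29, 33, 93]
236 [20, 19, 22, 21, 21, 22, 20, 21, 20, 19, 21, 39, 53, 50, 44, 26, 15, 42, 133, 215, 214, 214, 194, 108, 34, 28, 39, 66]
238 [23, 19, 19, 19, 20, 24, 34, 60, 74, 97, 111, 95, 97, 99, 101, 107, 109, 131, 186, 214, 214, 212, 181, 61, 29, 26, 31, 40]
240 [21, 21, 21, 21, 26, 55, 94, 90, 89, 91, 92, 95, 97, 99, 99, 101, 97, 150, 225, 214, 215, 205, 156, 38, 29, 31, 60, 98]
242 [17, 15, 16, 17, 58, 106, 83, 84, 89, 92, 95, 95, 101, 113, 105, 99, 109, 160, 214, 214, 214, 193, 98, 32, 29, 33, 69, 115]
244 [15, 15, 14, 14, 40, 79, 90, 85, 88, 94, 107, 142, 214, 239,
[... 407 characters left out ...]
, 233, 232, 232, 233, 211, 213, 208, 203, 208, 183, 101, 39, 26, 44, 86, 97]
252 [24, 22, 23, 20, 19, 18, 15, 64, 114, 83, 99, 136, 145, 126, 128, 122, 130, 129, 126, 121, 100, 59, 22, 21, 16, 54, 96, 108]
254 [36, 34, 35, 35, 36, 36, 35, 36, 34, 36, 57, 88, 100, 93, 72, 38, 19, 12, 36, 58, 33, 18, 18, 16, 19, 57, 96, 126]
256 [55, 40, 34, 38, 38, 37, 37, 37, 36, 37, 35, 36, 37, 38, 36, 34, 31, 25, 19, 13, 15, 15, 17, 17, 16, 47, 85, 125]
258 [235, 234, 217, 206, 179, 166, 127, 107, 55, 38, 38, 37, 37, 37, 35, 37, 37, 38, 36, 33, 28, 22, 20, 15, 15, 17, 13, 20]
260 [113, 136, 156, 173, 198, 217, 226, 232, 236, 235, 218, 206, 178, 165, 127, 107, 54, 35, 38, 37, 37, 36, 35, 29, 19, 17, 15, 16]
```

>>> jog_arm(commands=[{"dx": 0, "dy": 0, "dz": 0.12, "ax": 0, "ay": 0, "az": 0, "gripper": 1}, {"dx": 0, "dy": 0, "dz": 0, "ax": 0, "ay": 0, "az": 0, "gripper": 1}, {"dx": -0.02, "dy": 0, "dz": 0.2, "ax": 0, "ay": 0, "az": 0, "gripper": 1}, {"dx": -0.02, "dy": 0, "dz": 0.2, "ax": 0, "ay": 0, "az": 0, "gripper": 1}], squeeze=6)

```text
clock: 16.77
eef_pos: [553.9, -60.4, 134.6]
eef_rot: [3.021, 0.654, 3.04]
wrist_force: [-0.4, -0.2, -1.3]
finger_gap: 15.8
finger_force: 6.0
```

>>> jog_arm(commands=[{"dx": -0.05, "dy": 0, "dz": 0.2, "ax": 0, "ay": 0, "az": 0, "gripper": 1}, {"dx": -0.06, "dy": 0, "dz": 0.2, "ax": 0, "ay": 0, "az": 0, "gripper": 1}, {"dx": 0, "dy": 0, "dz": 0, "ax": 0, "ay": 0, "az": 0, "gripper": 1}])

```text
clock: 17.15
eef_pos: [566.9, -59.7, 124.3]
eef_rot: [3.02, 0.653, 3.04]
wrist_force: [-0.1, 0.6, -0.5]
finger_gap: 16.0
finger_force: 6.0
```

Run:
```python
from cell import cams,manip
import pickle
from h import *
s=manip.read_state();print(s["joints"].round(2),s["wrist_force"].round(1))
d={n:cams.camera(n) for n in("scene","wrist","top")};pickle.dump(d,open("c8.pkl","wb"))
im=d["scene"]["image"]
for y in range(236,260,2): print(y,im[y,262:290].min(1).tolist())
```

```text
[-0.27  0.2   2.03  0.68  0.36 -2.36] [-0.1  0.6 -0.5]
236 [20, 21, 20, 23, 19, 20, 17, 13, 13, 15, 21, 38, 53, 51, 46, 27, 104, 190, 198, 198, 197, 179, 132, 122, 94, 112, 138, 122]
238 [19, 20, 22, 20, 21, 20, 44, 80, 74, 95, 111, 95, 99, 99, 100, 108, 145, 197, 198, 198, 190, 157, 111, 97, 61, 56, 36, 16]
240 [20, 20, 23, 18, 29, 81, 136, 116, 88, 90, 93, 95, 97, 100, 99, 113, 159, 198, 198, 198, 181, 105, 32, 27, 21, 18, 15, 16]
242 [20, 20, 20, 19, 98, 175, 117, 105, 90, 92, 95, 96, 102, 113, 106, 135, 198, 198, 198, 197, 168, 54, 30, 26, 19, 15, 16, 15]
244 [22, 22, 22, 19, 65, 127, 132, 86, 88, 94, 106, 141, 213, 238, 239, 219, 183, 198, 199, 189, 142, 38, 27, 27, 21, 11, 11, 31]
246 [19, 20, 16, 22, 17, 53, 104, 102, 109, 137, 126, 134, 178, 202, 197, 173, 162, 198, 198, 180, 96, 30, 30, 27, 20, 15, 18, 55]
248 [21, 20, 19, 20, 14, 26, 59, 85, 90, 114, 120, 136, 161, 150, 143, 151, 197, 197, 193, 160, 51, 30, 29, 27, 16, 15, 17, 101]
250 [19, 19, 21, 20, 34, 81, 133, 164, 142, 130, 107, 143, 189, 188, 168, 179, 212, 204, 189, 121, 35, 30, 27, 21, 15, 16, 33, 132]
252 [21, 23, 24, 27, 68, 117, 145, 169, 188, 211, 236, 238, 231, 221, 197, 198, 212, 215, 191, 84, 32, 29, 27, 21, 16, 15, 73, 161]
254 [37, 34, 35, 36, 37, 38, 36, 36, 38, 44, 61, 104, 146, 172, 193, 211, 220, 217, 184, 93, 29, 28, 26, 17, 15, 19, 112, 199]
256 [55, 39, 33, 35, 38, 36, 37, 36, 36, 37, 38, 36, 37, 38, 38, 47, 72, 113, 135, 156, 152, 41, 22, 16, 15, 45, 139, 216]
258 [235, 234, 217, 206, 180, 167, 125, 108, 55, 38, 38, 37, 36, 38, 37, 37, 36, 36, 37, 47, 67, 57, 20, 18, 15, 84, 170, 215]
```

>>> jog_arm(commands=[{"dx": 0, "dy": 0, "dz": 0, "ax": 0, "ay": 0, "az": 0, "gripper": 0.8}, {"dx": 0, "dy": 0, "dz": 0, "ax": 0, "ay": 0, "az": 0, "gripper": 0.5}, {"dx": 0, "dy": 0, "dz": 0, "ax": 0, "ay": 0, "az": 0, "gripper": 0}, {"dx": 0, "dy": 0, "dz": 0, "ax": 0, "ay": 0, "az": 0, "gripper": 0}, {"dx": 0, "dy": 0, "dz": 0, "ax": 0, "ay": 0, "az": 0, "gripper": 0}, {"dx": 0, "dy": 0, "dz": 0, "ax": 0, "ay": 0, "az": 0, "gripper": 0}, {"dx": 0, "dy": 0, "dz": 0, "ax": 0, "ay": 0, "az": 0, "gripper": 0}])

```text
clock: 18.18
eef_pos: [566.7, -59.8, 125.0]
eef_rot: [3.02, 0.654, 3.04]
wrist_force: [-0.0, -0.9, 0.1]
finger_gap: 75.3
finger_force: 0.0
```

>>> jog_arm(commands=[{"dx": 0, "dy": 0, "dz": -0.3, "ax": 0, "ay": 0, "az": 0, "gripper": 0}, {"dx": 0, "dy": 0, "dz": -0.6, "ax": 0, "ay": 0, "az": 0, "gripper": 0}, {"dx": 0, "dy": 0, "dz": -1, "ax": 0, "ay": 0, "az": 0, "gripper": 0}, {"dx": 0, "dy": 0, "dz": -1, "ax": 0, "ay": 0, "az": 0, "gripper": 0}, {"dx": 0.4, "dy": 0, "dz": -0.8, "ax": 0, "ay": 0.5, "az": 0, "gripper": 0}, {"dx": 0.4, "dy": 0, "dz": -0.8, "ax": 0, "ay": 0.7, "az": 0, "gripper": 0}, {"dx": 0.5, "dy": 0, "dz": 0, "ax": 0, "ay": 0.7, "az": 0, "gripper": 0}, {"dx": 0, "dy": 0, "dz": 0, "ax": 0, "ay": 0.7, "az": 0, "gripper": 0}, {"dx": 0, "dy": 0, "dz": 0, "ax": 0, "ay": 0, "az": 0, "gripper": 0}, {"dx": 0, "dy": 0, "dz": 0, "ax": 0, "ay": 0, "az": 0, "gripper": 0}])

```text
clock: 19.42
eef_pos: [414.3, -66.7, 241.3]
eef_rot: [3.043, 0.204, 3.094]
wrist_force: [-0.8, 0.1, -0.9]
finger_gap: 94.1
finger_force: 0.0
```

Run:
```python
from cell import cams,manip
import pickle
from h import *
s=manip.read_state();print(s["eef_pos"].round(1))
d={n:cams.camera(n) for n in("scene","wrist","top")};pickle.dump(d,open("c9.pkl","wb"))
e=proj(d["wrist"],[[577,-67.5,200.5]])[0].astype(int);print(e)
w=d["wrist"]["image"][:,:,::-1];t=d["top"]["image"][110:240,260:390,::-1];sc=d["scene"]["image"][215:345,190:320,::-1]
o=np.zeros((600,800,3),np.uint8);o[:360,:480]=cv2.resize(w,(480,360));o[:320,480:]=cv2.resize(t,(320,320),interpolation=2);o[320:,480:760]=cv2.resize(sc,(280,280),interpolation=2)
cv2.imwrite("pics/c10.png",o)
```

```text
[414.3 -66.7 241.3]
[316 416]
```

View pics/c10.png

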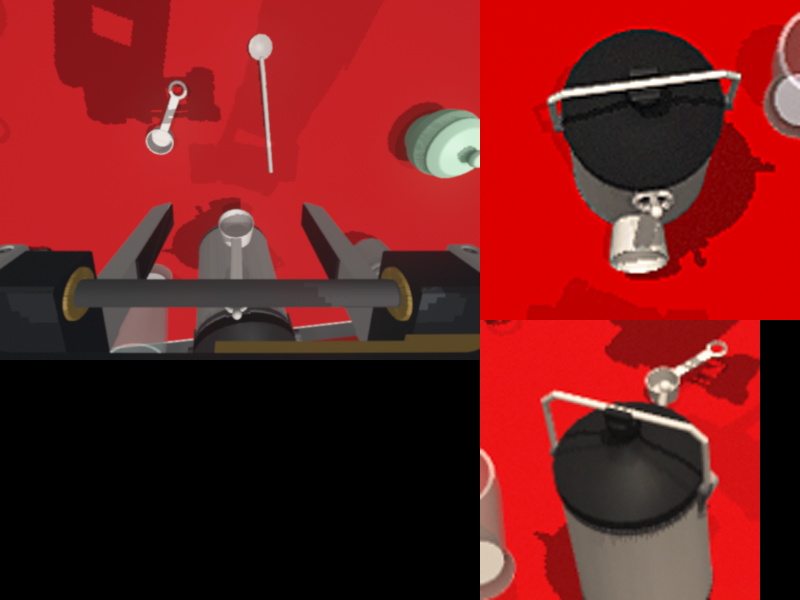

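The last picture shows the eye around the peg below its ball (top inset, 655,205), with the cup hanging down against the tub. The clamp bar lies across the knob in both insets. I check that everything is still and then hand in.

>>> jog_arm(commands=[{"dx": 0, "dy": 0, "dz": -0.3, "ax": 0, "ay": 0, "az": 0, "gripper": 0}, {"dx": 0, "dy": 0, "dz": 0, "ax": 0, "ay": 0, "az": 0, "gripper": 0}, {"dx": 0, "dy": 0, "dz": 0, "ax": 0, "ay": 0, "az": 0, "gripper": 0}, {"dx": 0, "dy": 0, "dz": 0, "ax": 0, "ay": 0, "az": 0, "gripper": 0}])

```text
clock: 20.08
eef_pos: [412.1, -67.8, 253.0]
eef_rot: [3.043, 0.202, 3.094]
wrist_force: [0.6, 0.2, -0.2]
finger_gap: 94.1
finger_force: 0.0
```

Run:
```python
from cell import cams,job
import pickle
from h import *
a=pickle.load(open("c9.pkl","rb"))["top"]["image"].astype(int);b5=pickle.load(open("c5.pkl","rb"))["top"]["image"].astype(int)
n=cams.camera("top");b=n["image"].astype(int)
d=np.abs(a-b)[150:240,300:360].max(2);print("moving px",(d>60).sum())
for x in(301,307,313,339,345,352): print(x,[int(im[130:160,x].min(1).argmax()+130) for im in(b5,b)],end=" ")
if (d>60).sum()<15: print(job.sign_off())
```

```text
moving px 0
301 [147, 147] 307 [146, 146] 313 [145, 145] 339 [142, 142] 345 [141, 141] 352 [140, 140] the job is handed in; nothing more can be done
None
```

The job is handed in at about 20 s: in the last pictures the clamp sits home in the knob groove and the scoop hangs still by its eye on the peg. My first push tipped the canister, but it settled back to within about 2 mm of its place; the bystanders were never touched.

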